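# Start the bench mill: main switch, dust extractor, start button

### The arm

A 6-joint arm with a two-finger parallel gripper is mounted at the origin on the work surface. World frame = base frame: x ahead of the robot, y to its left, z up, the work surface at z = 0. Lengths are in m, angles in rad, forces in N, time in s.
With the tool pointing down it reaches from about 0.325 to 0.9 m from the base axis. Payload 3.5 kg.
Tool frame: the origin (TCP) lies where the fingers leave the gripper's body, on its centre line; the fingertips stand 73 mm ahead of it and the grasp point (between the pads) lies 54 mm ahead of it; z points along the fingers, y is the direction in which the jaws open and shut (so a half turn about z gives the same grasp; the last joint's range is limited). The gripper opens to 85 mm and grips with 20 to 120 N. Pads are 22 mm wide; open, the fingers measure 114 mm over their backs; the gripper's body (76 mm by 85 mm) begins 54 mm behind the grasp point. The pads swing forward as they close: fully open they stand 13 mm farther back than shut.
Start: joints at [-1.402, 0.276, -0.026, 1.268, 0, 1.467], TCP at [0.168, -0.602, 0.304] pointing down, gripper open.
Joint ranges: [-3.12, 3.12], [-0.85, 1.88], [-1.08, 1.24], [-1.95, 2.15], [-1.57, 1.53], [-3.14, 3.14]. Speed limits (rad/s): [2.57, 2.57, 3.14, 3.14, 3.14, 3.14].

### API

Orientations are given as [roll, pitch, yaw] about the fixed x, y, z axes, in that order (R = Rz(yaw) Ry(pitch) Rx(roll)).
In Python, from plant import robot, imaging, sign_off gives the robot as it stands. The module is installed in compiled form; this text tells all that it offers.
- The arm moves only by the tool step_arm, never from a script. Its argument "rows" is a list that holds one entry, the list of rows, each a list of 7 numbers: the opening, from -1 (shut) to 1 (fully open), then the shift along the world's x, y, z in m, then the turn, a rotation vector about the world's x, y, z in rad. A call has 1 to 12 rows; each row is the pose to reach, as a shift and turn from the pose measured when the call began; what a row does not reach only later rows make up. A row lasts 1/12 s, in which the tool goes at most 41.7 mm and 7.16 degrees, less where a joint would pass 70% of its speed; a pose out of reach is approached as far as the arm can. A call with a gripper value outside its range is refused whole. The fingers move at their own pace and stop on an object; "newtons" is the grip in N (left out, the last holds). Time passes only in rows, so rows that repeat a pose let the fingers close. It gives the time, the measured TCP pose, the force and the opening at its end, in the units of the state.
- robot.get_obs(): the state, without advancing time (a new reading comes with each control period).
- imaging.get_image(name): name is "side" or "top" or "wrist"; returns a dict with "color" (384x512x3 uint8, red, green, blue), "mtx" (3x3 intrinsics, pixels), "R" (3x3) and "t" (3): a world point X has camera coordinates R X + t; the wrist camera has in their place "hand_eye" (4x4, takes a point from camera to tool coordinates, whose origin is the TCP and whose axes are the flange's). Camera axes: x right, y down, z forward; pixel columns grow to the right and rows downward; lengths in m; the calibration is good to about 2 mm. The wrist camera is an equidistant fisheye: a pixel r from the principal point sees the ray r / f radians off the axis. A picture is of the moment at which its call begins: read the wrist's pose just before it. There is no depth.
- sign_off(): hands the job in, once; it reports no verdict.
The state is a dict: "time": time; "joint_positions": joint angles; "dq": joint speeds; "joint_efforts": joint torques, N m; "tool_pos": TCP position; "orientation": TCP orientation; "contact_force": force on the tool from outside, world axes, zero at the start; "wrist_torque": the same for the moment, N m; "gripper_width": opening from 0.0 (shut) to 1.0 (fully open).
Only numpy, scipy, OpenCV 4.12 (cv2) and the standard library are available. Lean on these libraries where they do the work, as an engineer would, in place of code of your own. Each camera call takes 0.05 s, during which the arm holds its last target.

### The job

Start up the bench mill by pushing with the fingertips only, picking nothing up: first press down the raised end (white stripe) of the yellow main switch until that half lies flat, next do the same to the blue key on the grey dust extractor remote that lies loose on the bench, and last press the green start button fully in and let it come out again. Keep to this order, leave the remote lying where it is, do not press the red stop or the white lamp button, and do not move the other things on the bench.

Things in the scene. Friction and masses are not known exactly. Their poses are not given: they have to be found in the camera images.
- console: Fixed white control box, 170 (x) x 330 (y) x 60 mm high; origin at the centre of its underside, z up. On top, in a row along its y at x = -25 mm, 75 mm apart, in varying order: main switch, green, white and red buttons. A loose collet and a small aluminium block stand on the strip along its +x edge, 80 mm behind the row.
- main_press (a point): Press point on top of the raised half of the yellow main switch, 24 mm from its pivot, 6 mm from its end; moves with it. Shallow V rocker 60 x 28 mm, lengthwise along the console's x, in a black 66 x 44 mm frame. Off: the half to the console's +x, white stripe near its end, stands up 0.5 rad, this point 90 mm above the table; on: that half lies level, the point 11 mm lower.
- main (a joint): Yellow main switch: 0 = off (starts at 0 to 0.05), 0.5 rad = fully on. Stays where it is left; pressing at main_press takes about 2 to 3 N, downward.
- remote: Loose grey hand remote of the dust extractor lying flat on the table, 130 (x) x 56 (y) x 24 mm, 0.3 kg; origin at the centre of its underside, z up. Its blue rocker key sits in the middle of its top, lengthwise along x.
- extract_press (a point): Press point on top of the raised half of the blue extractor key, 21 mm from its pivot, 5 mm from its end; moves with it. Shallow V rocker 52 mm long, 28 mm wide. Off, the half on the remote's +x side, with a white stripe near its end, stands up at 0.5 rad, this point about 44 mm above the table; on, that half lies level and the point is about 10 mm lower.
- extract (a joint): Blue extractor key: 0 = off (starts at 0 to 0.05), 0.5 rad = fully on. Stays where it is left; pressing at extract_press takes about 2 to 3 N, downward.
- start_top (a point): Centre of the top face of the green start button, 30 mm across, in a round black housing 46 mm across; top about 82 mm above the table, 10 mm above its housing when out. Pressed straight down.
- start (a joint): Green start button: 0 = out, 0.006 m = fully in; a spring of about 5 N at full travel brings it out again.
- stop_top (a point): Centre of the top face of the red stop button, 36 mm across, in a round yellow housing; same height as the green one. Not to be pressed.
- stop (a joint): Red stop button: 0 = out, 0.006 m = fully in, sprung. Leave it.
- lamp_top (a point): Centre of the top face of the white lamp button, 30 mm across, in a round black housing; same height as the green one. Not to be pressed.
- lamp (a joint): White lamp button: 0 = out, 0.006 m = fully in, sprung. Leave it.
- collet: Loose steel collet, 32 mm across, 34 mm high, standing on the back strip of the console; origin under its centre. Leave it.
- workpiece: Loose aluminium block 30 x 50 x 25 mm on the back strip of the console; origin under its centre. Leave it.
- oil: Loose green bottle with black cap, 48 mm across, 130 mm high, behind the console; origin under its centre. Leave it.
- driver: Loose screwdriver with orange handle, lying on the table between robot and console, shaft along its x. Leave it.
- spanner: Loose steel spanner lying on the table behind the space between console and remote. Leave it.
- tape: Loose yellow ring (tape roll core), 90 mm across, 24 mm high, lying on the table at the robot's side of the remote; origin under its centre. Leave it.
- cup: Loose open blue cup, 70 mm across, 80 mm high, standing beyond the remote; origin under its centre. Leave it.
Things that resemble listed ones, but are neither listed nor needed, are in the scene too. What is shaped like the remote but pink is not meant.

How it is judged:
By the outcome, as a careful person would: the job done as asked, in the order asked, and still so for the second after the job is handed in, with the robot touching nothing.
It also fails if it takes over 58 s, if anything falls off the work surface, if the arm or the gripper's body presses on something with over 40 N, if the wrist force passes 120 N, or if a joint passes its speed limit or range.

## Working session

There is one attempt and no reset: what is moved stays moved. The work goes in short steps, Python scripts to look and compute and a tool call to move; the robot and the scene stay as the last step left them, time stands still between calls to the robot, and variables do not carry over. Pictures are saved under pics/ and viewed, and the job is handed in when it is done.

Besides the shell and the picture viewer there is one more tool, called as name(argument=value, ...) on one line, values as JSON. step_arm: Moves the arm, as the interface text tells. Its arguments: {"type":"object","properties":{"rows":{"type":"array","items":{"type":"array","items":{"type":"array","items":{"type":"number"}}}},"newtons":{"type":"number"}},"required":["rows"]}

```bash
mkdir -p pics
python3 - <<'E'
from plant import robot, imaging
import cv2,pickle
o=robot.get_obs()
print({k:o[k] for k in('time','tool_pos','orientation','contact_force','gripper_width')})
for n in('top','side'):
    d=imaging.get_image(n); pickle.dump(d,open(n+'0.pkl','wb'))
    cv2.imwrite(f'pics/{n}0.png',cv2.resize(d['color'][:,:,::-1],(800,600),interpolation=cv2.INTER_CUBIC))
    print(n,d['mtx'].tolist(),d['R'].round(3).tolist(),d['t'])
E
```

```text
{'time': 0.0, 'tool_pos': array([ 0.16767794, -0.60142511,  0.30275702]), 'orientation': array([-3.13936069e+00, -2.63715205e-04,  2.71740516e-01]), 'contact_force': array([ 0.11988898, -0.12303546, -0.1222483 ]), 'gripper_width': 1.0008286331259804}
top [[494.77468452705864, 0.0, 251.55086929000726], [0.0, 494.77468452705864, 188.0801583888214], [0.0, 0.0, 1.0]] [[0.024, -1.0, -0.009], [-0.997, -0.023, -0.076], [0.075, 0.011, -0.997]] [-0.1613803   0.56833755  1.46479754]
side [[388.3201505736617, 0.0, 259.50092126680397], [0.0, 388.3201505736617, 188.3912190540694], [0.0, 0.0, 1.0]] [[-0.996, -0.089, -0.013], [-0.054, 0.707, -0.705], [0.072, -0.702, -0.709]] [0.5488055  0.20935839 1.03171216]
```

View pics/top0.png

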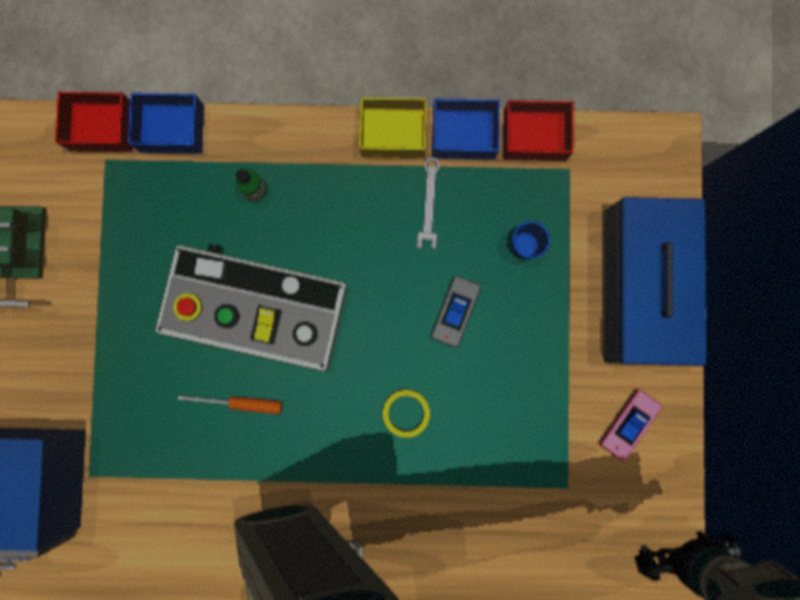

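View pics/side0.png

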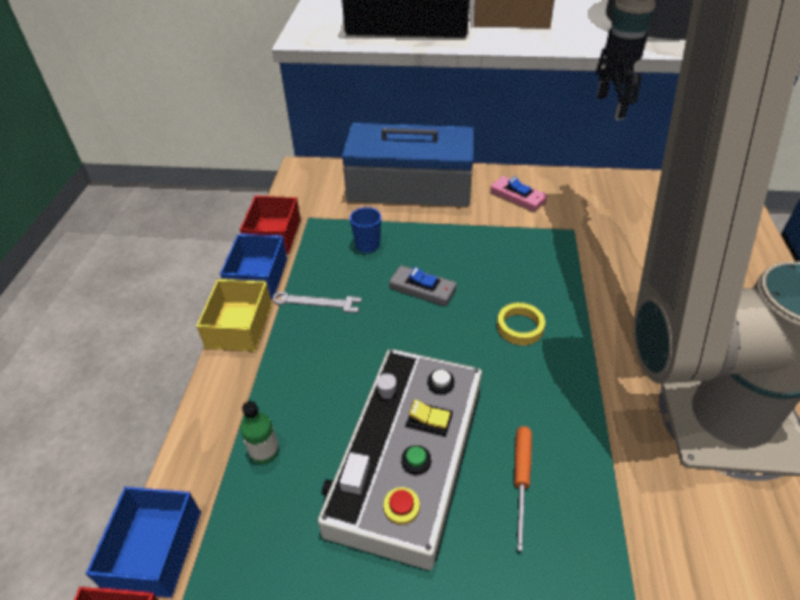

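The top view shows the console on the left with red (187,307), green (227,316), yellow rocker (265,324) and white (304,333). There are two remotes: grey at (456,311) and pink at (631,425). The grey one fits the description, because pink is excluded. Next I'll take enlarged crops and measure.

```bash
cat > h.py <<'E'
import numpy as np,cv2,pickle
def ray(d,u,v):
    K,R,t=d['mtx'],np.array(d['R']),np.array(d['t'])
    return -R.T@t, R.T@(np.linalg.inv(K)@[u,v,1])
def plane(d,uv,z):
    c,r=ray(d,*uv); return c+r*(z-c[2])/r[2]
def tri(d1,p1,d2,p2):
    A=np.zeros((3,3));b=np.zeros(3);L=[]
    for d,p in((d1,p1),(d2,p2)):
        c,r=ray(d,*p);r=r/np.linalg.norm(r);P=np.eye(3)-np.outer(r,r);A+=P;b+=P@c;L.append((c,r))
    x=np.linalg.solve(A,b); return x,[np.linalg.norm(np.cross(x-c,r)) for c,r in L]
def blobs(d,lo,hi,roi,amin=15):
    h=cv2.cvtColor(d['color'],cv2.COLOR_RGB2HSV);m=cv2.inRange(h,lo,hi)
    M=np.zeros_like(m);x0,y0,x1,y1=roi;M[y0:y1,x0:x1]=m[y0:y1,x0:x1]
    n,l,s,c=cv2.connectedComponentsWithStats(M)
    return [(c[i],s[i,4],l==i) for i in range(1,n) if s[i,4]>=amin]
E
python3 - <<'E'
from h import *
T=pickle.load(open('top0.pkl','rb'));S=pickle.load(open('side0.pkl','rb'))
rt=(95,150,230,245);rs=(200,220,315,365)
C={'red':((0,150,90),(8,255,255)),'green':((50,120,60),(75,255,255)),'yellow':((22,120,90),(35,255,255)),'white':((0,0,170),(179,40,255))}
for k,(lo,hi) in C.items():
  for n,d,r in(('top',T,rt),('side',S,rs)):
    print(k,n,[(c.round(1).tolist(),int(a)) for c,a,_ in blobs(d,lo,hi,r)])
for n,d,r in(('top',T,(270,170,315,230)),('side',S,(240,160,300,200))):
    print('blue',n,[(c.round(1).tolist(),int(a)) for c,a,_ in blobs(d,(105,120,50),(125,255,255),r)])
a=cv2.resize(T['color'][150:240,95:235],None,fx=4,fy=4,interpolation=cv2.INTER_CUBIC)
b=cv2.resize(T['color'][170:230,265:325],None,fx=4,fy=4,interpolation=cv2.INTER_CUBIC)
c=cv2.resize(S['color'][220:365,200:315],None,fx=2.4,fy=2.4,interpolation=cv2.INTER_CUBIC)
e=cv2.resize(S['color'][160:205,240:300],None,fx=4,fy=4,interpolation=cv2.INTER_CUBIC)
o=np.zeros((600,800,3),np.uint8)
for im,y,x in((a,0,0),(b,0,560),(c[:240],360,0),(e,360,400)):
    q=o[y:y+im.shape[0],x:x+im.shape[1]];q[:]=im[:q.shape[0],:q.shape[1]]
cv2.imwrite('pics/crop0.png',o[:,:,::-1])
E
```

```text
red top [([118.9, 196.0], 92)]
red side [([256.5, 321.2], 173)]
green top [([143.7, 201.6], 90)]
green side [([265.9, 291.6], 134)]
yellow top [([120.4, 196.2], 132), ([168.8, 207.8], 198)]
yellow side [([276.0, 265.8], 252), ([256.6, 325.8], 190)]
white top []
white side [([261.4, 237.4], 79), ([281.8, 240.8], 76), ([263.5, 312.0], 978), ([246.0, 243.8], 97), ([220.9, 290.7], 17), ([226.3, 300.3], 249)]
blue top [([291.5, 199.3], 184)]
blue side [([271.1, 178.2], 123)]
```

View pics/crop0.png

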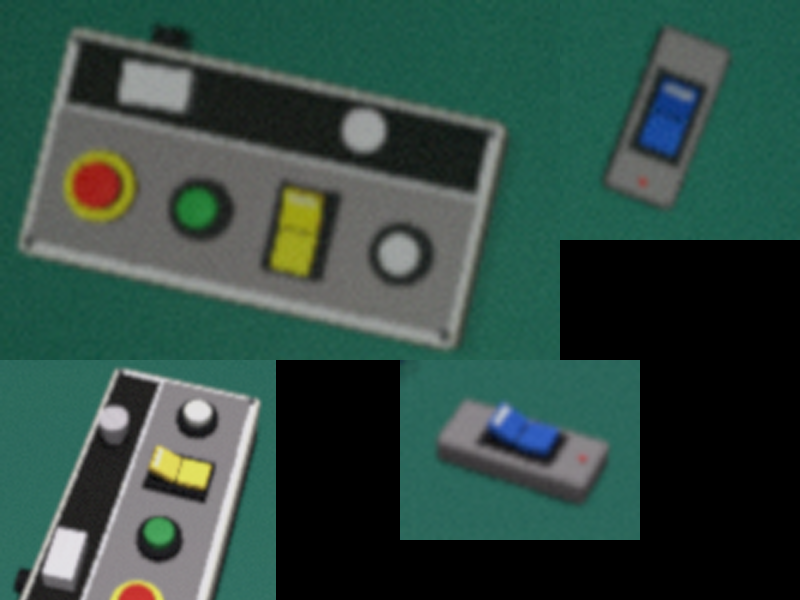

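The crops confirm it. The yellow rocker's white stripe is at its far (+x) end, at top px ~(170.8,198). The grey remote's blue key has its stripe at its far end, at top px ~(295,193). The console order from +y is red, green, main, lamp.

Run:
```python
from h import *
T=pickle.load(open('top0.pkl','rb'));S=pickle.load(open('side0.pkl','rb'))
P=lambda p,z:plane(T,p,z)
P2=lambda p,z:plane(S,p,z)
g=P((143.7,201.6),.082);r=P((118.9,196.0),.082)
# lamp by grey-white
for k,d,roi in(('top',T,(180,195,212,228)),):
    print([(c.round(1),a) for c,a,_ in blobs(d,(0,0,120),(179,60,255),roi)])
print('green',g,P2((265.9,291.6),.082),tri(T,(143.7,201.6),S,(265.9,291.6)))
print('red',r,P2((256.5,321.2),.082))
ly=P((194.7,213.2),.082);print('lamp',ly,P2((281.8,240.8),.082))
ax=(r-ly)[:2];print('row len',np.linalg.norm(ax),'yaw',np.arctan2(ax[1],ax[0])-np.pi/2)
y=ax/np.linalg.norm(ax);x=np.array([y[1],-y[0]])
c=(g+r+ly)[:2]/3; # positions 0.?  order lamp -112.5, main -37.5, green 37.5, red 112.5
cen=c-y*.0375/3
cen=c-y*(.1125+.0375-.1125)/3
print('main pivot',cen-.0375*y,'press',cen-.0375*y+x*.024*np.cos(.5),'x',x,'green fit',cen+.0375*y)
print('yellow blob',P((168.8,207.8),.08),P2((276.0,265.8),.08))
print('main stripe',P((170.4,197.8),.091),P2((265.5,259.2),.091),tri(T,(170.4,197.8),S,(265.5,259.2)))
print('blue stripe',P((294.6,193),.045),P2((264.7,173.5),.045),tri(T,(294.6,193),S,(264.7,173.5)))
# remote outline
h=cv2.cvtColor(T['color'],cv2.COLOR_RGB2HSV)[170:230,265:325]
m=((h[...,0]<50)|(h[...,0]>95)|(h[...,1]<70)).astype(np.uint8)
m=cv2.morphologyEx(m,cv2.MORPH_CLOSE,np.ones((7,7)))
cs,_=cv2.findContours(m,0,2);q=max(cs,key=cv2.contourArea)
rr=cv2.minAreaRect(q);print(rr)
b=cv2.boxPoints(rr)+[265,170];B=np.array([P(p,.02) for p in b]);print(B.round(4));print('remote c',B.mean(0))
e=[B[1]-B[0],B[2]-B[1]];print([(np.linalg.norm(v),np.arctan2(v[1],v[0])) for v in e])
```

```text
[(array([196.5, 195.9]), np.int32(19)), (array([194.1, 213. ]), np.int32(67)), (array([209.8, 220.4]), np.int32(40))]
green [0.52117014 0.16068583 0.082     ] [0.52056792 0.16251621 0.082     ] (array([0.52097083, 0.16120199, 0.07972558]), [np.float64(0.00029698463996640547), np.float64(0.00029698463996659065)])
red [0.53564605 0.23293398 0.082     ] [0.53541794 0.23597655 0.082     ]
lamp [0.49128013 0.01269913 0.082     ] [0.49107982 0.01374331 0.082     ]
row len 0.22465913187253603 yaw -0.19878771916181637
main pivot [0.50615805 0.08642431] press [0.52680526 0.08226497] x [ 0.9803067  -0.19748107] green fit [0.52096913 0.15994731]
yellow blob [0.50509246 0.08805625 0.08      ] [0.50151663 0.08924825 0.08      ]
main stripe [0.53343199 0.08256207 0.091     ] [0.52796828 0.07964311 0.091     ] (array([0.53051386, 0.08192069, 0.09444593]), [np.float64(0.002735184381109757), np.float64(0.002735184381109607)])
blue stripe [ 0.55849441 -0.27559271  0.045     ] [ 0.55850054 -0.27587799  0.045     ] (array([ 0.55847495, -0.27557078,  0.04528686]), [np.float64(7.119996484404985e-08), np.float64(7.119996461500723e-08)])
((26.304527282714844, 29.00497817993164), (18.440784454345703, 42.8680534362793), 21.161258697509766)
[[ 0.4909 -0.22    0.02  ]
 [ 0.6121 -0.2641  0.02  ]
 [ 0.5932 -0.3161  0.02  ]
 [ 0.4723 -0.2717  0.02  ]]
remote c [ 0.54210683 -0.26799351  0.02      ]
[(np.float64(0.12892108696164922), np.float64(-0.34909310162982055)), (np.float64(0.05529697683127281), np.float64(-1.9198528234955132))]
```

Targets: main press at about (0.526, 0.083), and extract press at about (0.560, -0.274) with the remote's yaw at -0.35. Start is at (0.521, 0.160). I'll shut the gripper and move over, turning to yaw π-0.2 so the last joint stays in range.

step_arm(rows=[[[-1, 0.015, 0.029, 0, 0, 0, 0.11], [-1, 0.03, 0.058, 0, 0, 0, 0.22], [-1, 0.045, 0.087, 0, 0, 0, 0.33], [-1, 0.06, 0.116, 0, 0, 0, 0.44], [-1, 0.075, 0.145, 0, 0, 0, 0.55], [-1, 0.09, 0.174, 0, 0, 0, 0.66], [-1, 0.105, 0.203, 0, 0, 0, 0.77], [-1, 0.12, 0.232, 0, 0, 0, 0.88], [-1, 0.135, 0.261, 0, 0, 0, 0.99], [-1, 0.15, 0.29, 0, 0, 0, 1.1], [-1, 0.165, 0.319, 0, 0, 0, 1.21], [-1, 0.18, 0.348, 0, 0, 0, 1.32]]], newtons=40)

```text
time: 1.1
tool_pos: [0.3478, -0.2518, 0.3025]
orientation: [-3.139, -0.001, 1.597]
contact_force: [1.3, 0.1, -0.3]
gripper_width: 0.002
```

step_arm(rows=[[[-1, 0.015, 0.028, 0, 0, 0, 0.115], [-1, 0.03, 0.056, 0, 0, 0, 0.23], [-1, 0.045, 0.084, 0, 0, 0, 0.345], [-1, 0.06, 0.112, 0, 0, 0, 0.46], [-1, 0.075, 0.14, 0, 0, 0, 0.575], [-1, 0.09, 0.168, 0, 0, 0, 0.69], [-1, 0.105, 0.196, 0, 0, 0, 0.805], [-1, 0.12, 0.224, 0, 0, 0, 0.92], [-1, 0.135, 0.252, 0, 0, 0, 1.035], [-1, 0.15, 0.28, 0, 0, 0, 1.15], [-1, 0.165, 0.308, 0, 0, 0, 1.265], [-1, 0.178, 0.334, 0, 0, 0, 1.346]]])

```text
time: 2.1
tool_pos: [0.5262, 0.084, 0.302]
orientation: [-3.139, -0.001, 2.949]
contact_force: [0.1, 0.3, 0.8]
gripper_width: 0.001
```

step_arm(rows=[[[-1, 0, 0, -0.02, 0, 0, 0], [-1, 0, 0, -0.05, 0, 0, 0], [-1, 0, 0, -0.08, 0, 0, 0], [-1, 0, 0, -0.1, 0, 0, 0], [-1, 0, 0, -0.1, 0, 0, 0], [-1, 0, 0, -0.1, 0, 0, 0]]])

```text
time: 2.6
tool_pos: [0.5249, 0.084, 0.2007]
orientation: [-3.138, -0.005, 2.949]
contact_force: [0.5, -0.1, 0.3]
gripper_width: -0.004
```

Run:
```python
from plant import robot, imaging
import cv2,pickle,numpy as np
o=robot.get_obs();print(o['time'],o['tool_pos'],o['orientation'],o['contact_force'],o['joint_positions'])
w=imaging.get_image('wrist');pickle.dump((o,w),open('w1.pkl','wb'))
print(w['mtx'].tolist(),w['hand_eye'].round(4).tolist())
s=imaging.get_image('side');pickle.dump(s,open('side1.pkl','wb'))
cv2.imwrite('pics/w1.png',w['color'][:,:,::-1])
cv2.imwrite('pics/s1.png',cv2.resize(s['color'][170:370,180:380,::-1],None,fx=3,fy=3,interpolation=cv2.INTER_CUBIC))
```

```text
2.6 [0.52486837 0.08400164 0.20070339] [-3.1383111  -0.00504853  2.94871251] [ 0.47926871 -0.05998854  0.28314638] [ 0.03789897  0.19355691 -0.36184771  1.02105699 -0.00203978  0.23077661]
[[297.3186396354542, 0.0, 253.07097462520224], [0.0, 297.3186396354542, 190.72635863166192], [0.0, 0.0, 1.0]] [[-0.0012, -0.9476, -0.3194, 0.0826], [1.0, -0.0009, -0.0009, -0.0003], [0.0005, -0.3194, 0.9476, -0.0698], [0.0, 0.0, 0.0, 1.0]]
```

View pics/w1.png

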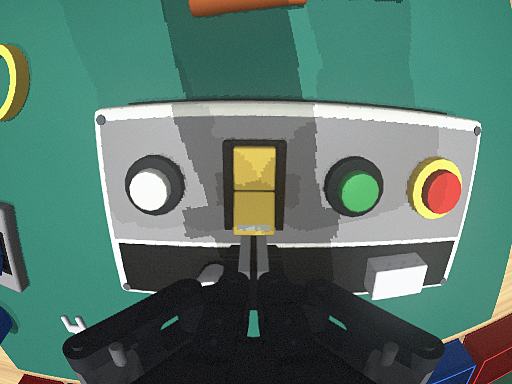

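View pics/s1.png

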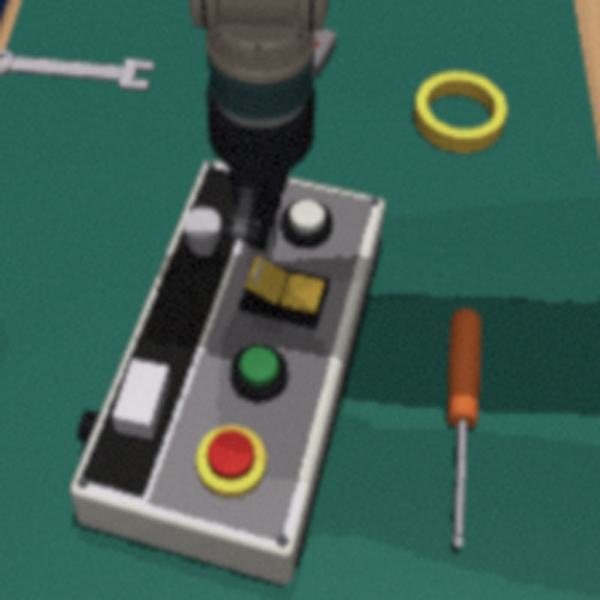

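The wrist view shows the shut fingers centred on the rocker's stripe at (254,229), with no lateral error. I'll check this with wrist rays.

```bash
cat >> h.py <<'E'
from scipy.spatial.transform import Rotation as Ro
def wplane(o,w,uv,z):
    K=w['mtx'];dx,dy=(uv[0]-K[0,2]),(uv[1]-K[1,2]);r=np.hypot(dx,dy);th=r/K[0,0]
    v=np.array([np.sin(th)*dx/r,np.sin(th)*dy/r,np.cos(th)])
    H=w['hand_eye'];Rt=Ro.from_euler('xyz',o['orientation']).as_matrix()
    c=Rt@H[:3,3]+o['tool_pos'];d=Rt@(H[:3,:3]@v)
    return c+d*(z-c[2])/d[2]
E
python3 - <<'E'
from h import *
o,w=pickle.load(open('w1.pkl','rb'))
for n,p,z in(('stripe',(254,229),.091),('pivotline',(254,191),.079),('green',(361,189),.082),('lamp',(149,187),.082),('red',(442,192),.082)):
    print(n,wplane(o,w,p,z).round(4))
E
```

```text
stripe [0.5291 0.083  0.091 ]
pivotline [0.5067 0.0873 0.079 ]
green [0.5186 0.1611 0.082 ]
lamp [0.4889 0.0163 0.082 ]
red [0.5345 0.2306 0.082 ]
```

The wrist rays agree to about 2 mm. Descending to just above the switch.

step_arm(rows=[[[-1, 0.003, -0.001, -0.01, 0, 0, 0], [-1, 0.003, -0.001, -0.02, 0, 0, 0], [-1, 0.003, -0.001, -0.03, 0, 0, 0], [-1, 0.003, -0.001, -0.03, 0, 0, 0], [-1, 0.003, -0.001, -0.03, 0, 0, 0]]])

```text
time: 3.12
tool_pos: [0.5292, 0.0829, 0.1723]
orientation: [-3.139, -0.002, 2.948]
contact_force: [0.2, 0.5, 0.8]
gripper_width: 0.001
```

step_arm(rows=[[[-1, 0, 0, -0.003, 0, 0, 0], [-1, 0, 0, -0.006, 0, 0, 0], [-1, 0, 0, -0.009, 0, 0, 0], [-1, 0, 0, -0.011, 0, 0, 0], [-1, 0, 0, -0.011, 0, 0, 0]]])

```text
time: 3.53
tool_pos: [0.5299, 0.0829, 0.1615]
orientation: [-3.139, -0.0, 2.948]
contact_force: [-0.1, -0.2, 1.4]
gripper_width: -0.002
```

step_arm(rows=[[[-1, -0.001, 0, -0.002, 0, 0, 0], [-1, -0.001, 0, -0.004, 0, 0, 0], [-1, -0.001, 0, -0.006, 0, 0, 0], [-1, -0.001, 0, -0.006, 0, 0, 0]]])

```text
time: 3.87
tool_pos: [0.5289, 0.0829, 0.1553]
orientation: [-3.139, -0.0, 2.948]
contact_force: [0.8, 0.2, 1.4]
gripper_width: 0.004
```

step_arm(rows=[[[-1, 0, 0, -0.001, 0, 0, 0], [-1, 0, 0, -0.002, 0, 0, 0], [-1, 0, 0, -0.003, 0, 0, 0], [-1, 0, 0, -0.003, 0, 0, 0]]])

```text
time: 4.2
tool_pos: [0.5285, 0.0829, 0.1519]
orientation: [-3.139, -0.001, 2.948]
contact_force: [0.7, -0.8, 1.5]
gripper_width: 0.003
```

step_arm(rows=[[[-1, 0, 0, -0.001, 0, 0, 0], [-1, 0, 0, -0.002, 0, 0, 0], [-1, 0, 0, -0.002, 0, 0, 0]]])

```text
time: 4.45
tool_pos: [0.5285, 0.083, 0.1506]
orientation: [-3.139, -0.001, 2.948]
contact_force: [-0.5, -1.1, 8.1]
gripper_width: -0.0
```

```bash
cat > look.py <<'E'
import sys
from plant import robot, imaging
from h import *
n=sys.argv[1];o=robot.get_obs();print(o['time'],o['tool_pos'].round(4),o['contact_force'].round(1))
w=imaging.get_image('wrist');s=imaging.get_image('side');t=imaging.get_image('top')
pickle.dump((o,w,s,t),open(n+'.pkl','wb'))
cv2.imwrite(f'pics/{n}w.png',w['color'][:,:,::-1])
x0,y0,x1,y1=map(int,sys.argv[2:6])
cv2.imwrite(f'pics/{n}s.png',cv2.resize(s['color'][y0:y1,x0:x1,::-1],None,fx=5,fy=5,interpolation=cv2.INTER_CUBIC))
E
python3 look.py a 220 220 320 320
```

```text
4.45 [0.5285 0.083  0.1506] [-0.5 -1.1  8.1]
```

View pics/as.png

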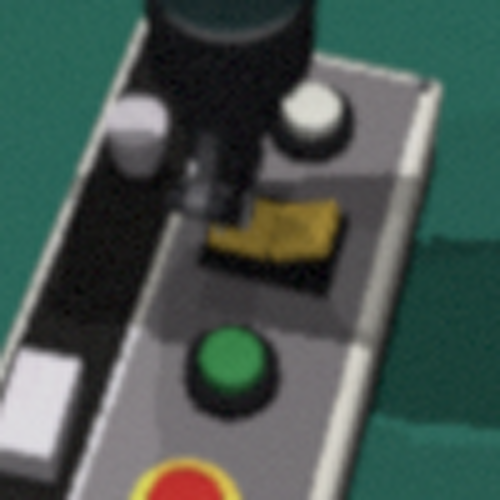

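View pics/aw.png

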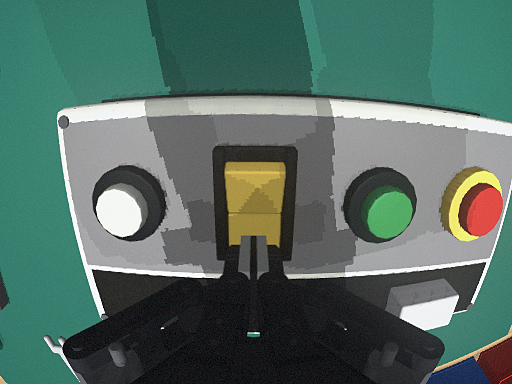

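Side and wrist views show the striped half nearly level and the other half (~(255,185) in the wrist view) raised. Force rose to 8 N at the end stop. I'll press 1 mm more, lift off and check.

step_arm(rows=[[[-1, 0, 0, -0.001, 0, 0, 0], [-1, 0, 0, -0.001, 0, 0, 0], [-1, 0, 0, -0.001, 0, 0, 0]]])

```text
time: 4.85
tool_pos: [0.5285, 0.083, 0.1506]
orientation: [-3.139, -0.001, 2.948]
contact_force: [-1.1, -0.2, 7.8]
gripper_width: -0.0
```

step_arm(rows=[[[-1, 0, 0, 0.01, 0, 0, 0], [-1, 0, 0, 0.04, 0, 0, 0], [-1, 0, 0, 0.07, 0, 0, 0], [-1, 0, 0, 0.1, 0, 0, 0], [-1, 0, 0, 0.1, 0, 0, 0], [-1, 0, 0, 0.1, 0, 0, 0]]])

```text
time: 5.35
tool_pos: [0.5293, 0.0831, 0.2527]
orientation: [-3.14, 0.002, 2.949]
contact_force: [0.5, 0.7, -1.0]
gripper_width: 0.002
```

```bash
python3 look.py b 220 220 320 320
```

```text
5.35 [0.5293 0.0831 0.2527] [ 0.5  0.7 -1. ]
```

View pics/bs.png

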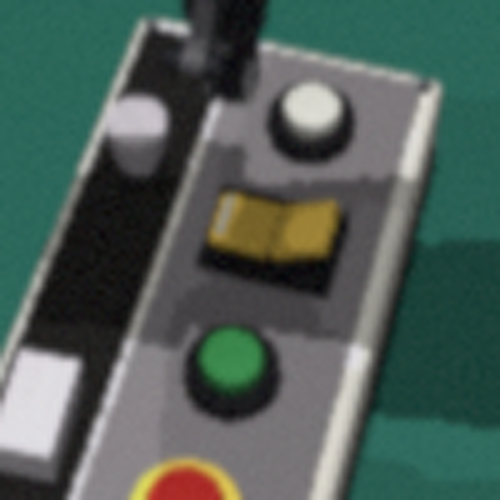

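View pics/bw.png

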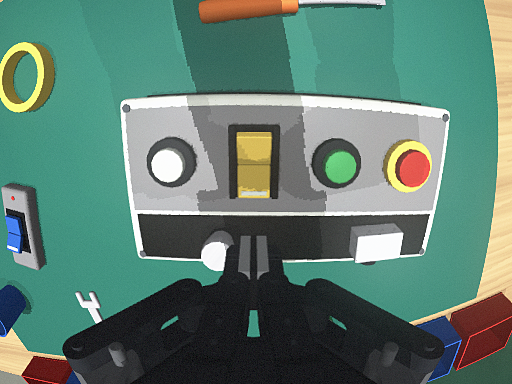

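Next I'll check how level the striped half is, by projecting its predicted end corners into the side view.

Run:
```python
from h import *
o,w,s,t=pickle.load(open('b.pkl','rb'))
S0=pickle.load(open('side0.pkl','rb'))
x=np.array([.980,-.1975,0]);y=np.array([.1975,.980,0]);z=np.array([0,0,1.])
piv=np.array([.5065,.0868,.079])
def pr(d,X):
    q=d['mtx']@(d['R']@X+d['t']);return (q[:2]/q[2])
def show(d,ths,n):
    im=cv2.resize(d['color'][240:290,250:300,::-1],None,fx=11,fy=11,interpolation=cv2.INTER_CUBIC)
    for th,c in ths:
        e=.030*(x*np.cos(th)+z*np.sin(th))
        pts=[piv+y*.014,piv+e+y*.014,piv+e-y*.014,piv-y*.014]
        p=np.array([(pr(d,P)-[250,240]+.5)*11 for P in pts]).astype(np.int32)
        cv2.polylines(im,[p],True,c,1)
    return im
a=show(S0,[(.5,(0,0,255)),(.4,(255,0,0))],'');b=show(s,[(0,(0,0,255)),(.1,(255,0,0)),(.2,(0,255,0))],'')
cv2.imwrite('pics/lev.png',cv2.resize(np.hstack([a,b]),(800,400)))
```

```text
(no output)
```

View pics/lev.png

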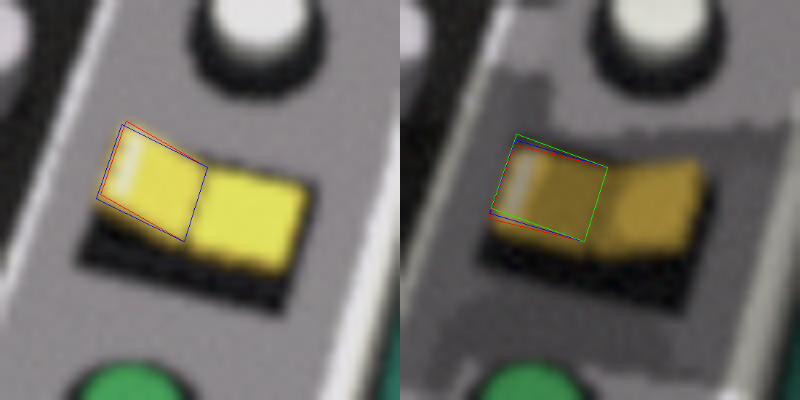

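The striped half is level: the red outline (0 rad) fits its lower edge. Now over to the grey remote.

step_arm(rows=[[[-1, 0.003, -0.032, 0, 0, 0, -0.02], [-1, 0.006, -0.064, 0, 0, 0, -0.04], [-1, 0.009, -0.096, 0, 0, 0, -0.06], [-1, 0.012, -0.128, 0, 0, 0, -0.08], [-1, 0.015, -0.16, 0, 0, 0, -0.1], [-1, 0.018, -0.192, 0, 0, 0, -0.12], [-1, 0.021, -0.224, 0, 0, 0, -0.14], [-1, 0.024, -0.256, 0, 0, 0, -0.156], [-1, 0.027, -0.288, 0, 0, 0, -0.156], [-1, 0.03, -0.32, 0, 0, 0, -0.156], [-1, 0.031, -0.345, 0, 0, 0, -0.156], [-1, 0.031, -0.358, 0, 0, 0, -0.156]]])

```text
time: 6.5
tool_pos: [0.5572, -0.2775, 0.2468]
orientation: [-3.139, -0.008, 2.79]
contact_force: [0.4, -0.4, 0.2]
gripper_width: -0.003
```

step_arm(rows=[[[-1, 0, 0, -0.03, 0, 0, 0], [-1, 0, 0, -0.06, 0, 0, 0], [-1, 0, 0, -0.09, 0, 0, 0], [-1, 0, 0, -0.09, 0, 0, 0], [-1, 0, 0, -0.09, 0, 0, 0]]])

```text
time: 6.92
tool_pos: [0.555, -0.2755, 0.1539]
orientation: [-3.141, -0.015, 2.791]
contact_force: [-0.5, -0.9, 0.9]
gripper_width: 0.0
```

```bash
python3 look.py c 230 140 310 220
```

```text
6.9167 [ 0.555  -0.2755  0.1539] [-0.5 -0.9  0.9]
```

View pics/cw.png

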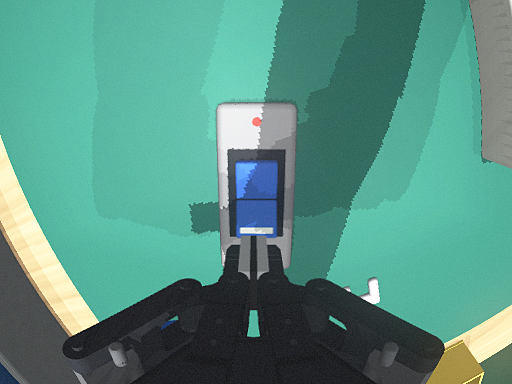

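Run:
```python
from h import *
o,w,s,t=pickle.load(open('c.pkl','rb'))
for n,p,z in(('stripe',(256.5,231),.0455),('pivot',(257,199),.034),('led',(257,121),.024)):
    print(n,wplane(o,w,p,z).round(4))
```

```text
stripe [ 0.5595 -0.2754  0.0455]
pivot [ 0.5421 -0.2687  0.034 ]
led [ 0.4934 -0.2508  0.024 ]
```

step_arm(rows=[[[-1, 0.005, 0.001, -0.01, 0, 0.01, 0], [-1, 0.005, 0.001, -0.02, 0, 0.01, 0], [-1, 0.005, 0.001, -0.028, 0, 0.01, 0], [-1, 0.005, 0.001, -0.028, 0, 0.01, 0], [-1, 0.005, 0.001, -0.028, 0, 0.01, 0]]])

```text
time: 7.48
tool_pos: [0.5627, -0.2762, 0.1296]
orientation: [-3.135, -0.016, 2.791]
contact_force: [0.3, 0.5, -0.5]
gripper_width: -0.0
```

step_arm(rows=[[[-1, -0.001, 0, -0.003, 0, -0.01, 0], [-1, -0.001, 0, -0.006, 0, -0.01, 0], [-1, -0.001, 0, -0.01, 0, -0.01, 0], [-1, -0.001, 0, -0.01, 0, -0.01, 0]]])

```text
time: 7.82
tool_pos: [0.5611, -0.276, 0.1188]
orientation: [-3.139, -0.008, 2.791]
contact_force: [-0.1, -0.7, -0.2]
gripper_width: 0.0
```

step_arm(rows=[[[-1, 0, 0, -0.002, 0, 0, 0], [-1, 0, 0, -0.004, 0, 0, 0], [-1, 0, 0, -0.006, 0, 0, 0], [-1, 0, 0, -0.006, 0, 0, 0]]])

```text
time: 8.15
tool_pos: [0.562, -0.2764, 0.1133]
orientation: [-3.139, -0.006, 2.791]
contact_force: [1.0, -0.3, 2.0]
gripper_width: 0.001
```

step_arm(rows=[[[-1, -0.001, 0, -0.002, 0, 0, 0], [-1, -0.001, 0, -0.004, 0, 0, 0], [-1, -0.001, 0, -0.005, 0, 0, 0], [-1, -0.001, 0, -0.005, 0, 0, 0]]])

```text
time: 8.48
tool_pos: [0.5608, -0.2765, 0.1079]
orientation: [-3.138, -0.007, 2.79]
contact_force: [0.7, -1.2, 2.3]
gripper_width: 0.003
```

step_arm(rows=[[[-1, 0, 0, -0.001, 0, 0, 0], [-1, 0, 0, -0.002, 0, 0, 0], [-1, 0, 0, -0.002, 0, 0, 0]]])

```text
time: 8.73
tool_pos: [0.5607, -0.2765, 0.1065]
orientation: [-3.138, -0.007, 2.79]
contact_force: [0.6, 1.1, 7.4]
gripper_width: -0.003
```

step_arm(rows=[[[-1, 0, 0, -0.002, 0, 0, 0], [-1, 0, 0, -0.002, 0, 0, 0], [-1, 0, 0, -0.002, 0, 0, 0]]])

```text
time: 8.98
tool_pos: [0.5608, -0.2765, 0.1065]
orientation: [-3.138, -0.006, 2.79]
contact_force: [-2.4, 0.9, 13.1]
gripper_width: 0.003
```

step_arm(rows=[[[-1, 0, 0, 0.01, 0, 0, 0], [-1, 0, 0, 0.04, 0, 0, 0], [-1, 0, 0, 0.07, 0, 0, 0], [-1, 0, 0, 0.1, 0, 0, 0], [-1, 0, 0, 0.12, 0, 0, 0], [-1, 0, 0, 0.12, 0, 0, 0]]])

```text
time: 9.48
tool_pos: [0.5624, -0.2777, 0.2317]
orientation: [-3.136, 0.001, 2.79]
contact_force: [0.7, -1.0, 0.1]
gripper_width: -0.001
```

```bash
python3 look.py d 230 140 310 220;python3 - <<'E'
from h import *
o,w,s,t=pickle.load(open('d.pkl','rb'))
for n,p in (('w',w['color']),):
    cv2.imwrite('pics/dwc.png',cv2.resize(p[80:280,160:360,::-1],None,fx=2.8,fy=2.8,interpolation=cv2.INTER_CUBIC))
E
```

```text
9.4833 [ 0.5624 -0.2777  0.2317] [ 0.7 -1.   0.1]
```

View pics/ds.png

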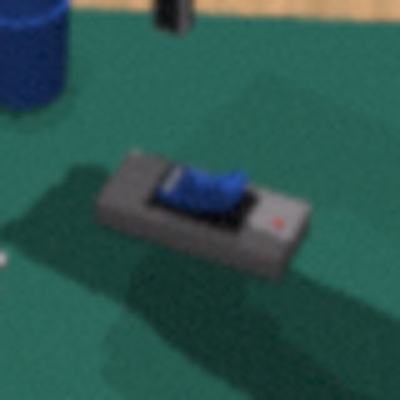

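View pics/dwc.png

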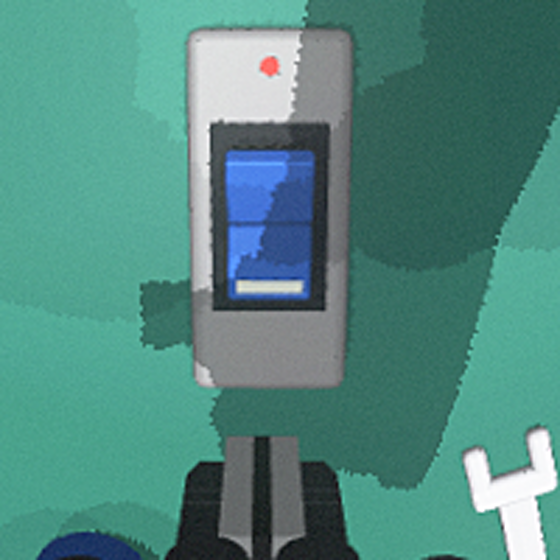

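The blue key's striped half now lies level and the remote hasn't shifted. Now to green.

step_arm(rows=[[[-1, -0.003, 0.036, 0.01, 0, 0, 0.02], [-1, -0.007, 0.072, 0.02, 0, 0, 0.04], [-1, -0.01, 0.108, 0.02, 0, 0, 0.06], [-1, -0.014, 0.144, 0.02, 0, 0, 0.08], [-1, -0.017, 0.18, 0.02, 0, 0, 0.1], [-1, -0.021, 0.216, 0.02, 0, 0, 0.12], [-1, -0.024, 0.252, 0.02, 0, 0, 0.14], [-1, -0.028, 0.288, 0.02, 0, 0, 0.15], [-1, -0.031, 0.324, 0.02, 0, 0, 0.15], [-1, -0.035, 0.36, 0.02, 0, 0, 0.15], [-1, -0.038, 0.396, 0.02, 0, 0, 0.15], [-1, -0.041, 0.425, 0.02, 0, 0, 0.15]]])

```text
time: 10.63
tool_pos: [0.5166, 0.1509, 0.2431]
orientation: [-3.137, -0.014, 2.941]
contact_force: [-0.0, 0.1, -0.3]
gripper_width: 0.0
```

step_arm(rows=[[[-1, 0, 0.012, -0.02, 0, 0, 0], [-1, 0, 0.012, -0.04, 0, 0, 0], [-1, 0, 0.012, -0.05, 0, 0, 0], [-1, 0, 0.012, -0.05, 0, 0, 0], [-1, 0, 0.012, -0.05, 0, 0, 0]]])

```text
time: 11.05
tool_pos: [0.5153, 0.1623, 0.1915]
orientation: [-3.135, -0.017, 2.941]
contact_force: [0.2, -0.1, -0.3]
gripper_width: 0.002
```

```bash
python3 look.py e 220 220 320 320;python3 - <<'E'
from h import *
o,w,s,t=pickle.load(open('e.pkl','rb'));print(o['orientation'])
bl=blobs(w,(50,150,60),(72,255,255),(180,120,330,260),100);print([(c.round(1),a) for c,a,_ in bl])
for c,a,_ in bl: print(wplane(o,w,c,.082))
R=Ro.from_euler('xyz',o['orientation']).as_matrix();print('tip',o['tool_pos']+R@[0,0,.073])
E
```

```text
11.05 [0.5153 0.1623 0.1915] [ 0.2 -0.1 -0.3]
[-3.13491876 -0.01745407  2.94073586]
[]
tip [0.51391167 0.16204521 0.11851129]
```

View pics/ew.png

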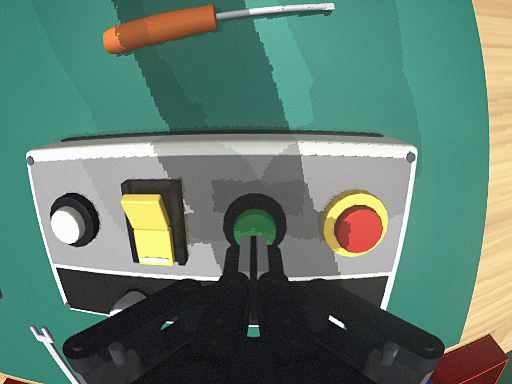

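The fingers are over the green button (255,230), centred laterally. I'll correct x by +6 mm and descend.

step_arm(rows=[[[-1, 0.005, -0.001, -0.01, 0, -0.012, 0], [-1, 0.005, -0.001, -0.02, 0, -0.012, 0], [-1, 0.005, -0.001, -0.028, 0, -0.012, 0], [-1, 0.005, -0.001, -0.028, 0, -0.012, 0], [-1, 0.005, -0.001, -0.028, 0, -0.012, 0]]])

```text
time: 11.62
tool_pos: [0.5216, 0.1612, 0.1654]
orientation: [-3.139, -0.002, 2.94]
contact_force: [-1.0, -0.3, 0.0]
gripper_width: -0.0
```

step_arm(rows=[[[-1, -0.001, 0, -0.004, 0, 0, 0], [-1, -0.001, 0, -0.008, 0, 0, 0], [-1, -0.001, 0, -0.01, 0, 0, 0], [-1, -0.001, 0, -0.01, 0, 0, 0]]])

```text
time: 11.95
tool_pos: [0.5203, 0.1612, 0.1549]
orientation: [-3.139, -0.003, 2.94]
contact_force: [0.8, -0.9, 0.0]
gripper_width: 0.0
```

step_arm(rows=[[[-1, 0, 0, -0.002, 0, 0, 0], [-1, 0, 0, -0.004, 0, 0, 0], [-1, 0, 0, -0.004, 0, 0, 0]]])

```text
time: 12.2
tool_pos: [0.5206, 0.1612, 0.1511]
orientation: [-3.139, -0.002, 2.94]
contact_force: [-1.0, -0.6, 3.3]
gripper_width: -0.001
```

step_arm(rows=[[[-1, 0, 0, -0.002, 0, 0, 0], [-1, 0, 0, -0.003, 0, 0, 0], [-1, 0, 0, -0.003, 0, 0, 0]]])

```text
time: 12.45
tool_pos: [0.5207, 0.1613, 0.1487]
orientation: [-3.139, -0.002, 2.94]
contact_force: [-2.1, 0.2, 6.1]
gripper_width: -0.0
```

step_arm(rows=[[[-1, 0, 0, -0.001, 0, 0, 0], [-1, 0, 0, -0.003, 0, 0, 0], [-1, 0, 0, -0.003, 0, 0, 0], [-1, 0, 0, -0.003, 0, 0, 0]]])

```text
time: 12.78
tool_pos: [0.5208, 0.1613, 0.1484]
orientation: [-3.139, -0.002, 2.94]
contact_force: [-6.5, -1.9, 19.9]
gripper_width: 0.001
```

Hard stop: 20 N at z = 0.1484, so the button is fully in. Now I'll lift away and check.

step_arm(rows=[[[-1, 0, 0, 0.01, 0, 0, 0], [-1, 0, 0, 0.03, 0, 0, 0], [-1, 0, 0, 0.06, 0, 0, 0], [-1, 0, 0, 0.09, 0, 0, 0], [-1, -0.02, 0, 0.12, 0, 0, 0], [-1, -0.05, 0, 0.14, 0, 0, 0], [-1, -0.08, 0, 0.14, 0, 0, 0], [-1, -0.1, 0, 0.14, 0, 0, 0], [-1, -0.1, 0, 0.14, 0, 0, 0], [-1, -0.1, 0, 0.14, 0, 0, 0]]])

```text
time: 13.62
tool_pos: [0.4199, 0.1614, 0.2882]
orientation: [-3.139, -0.001, 2.941]
contact_force: [0.1, -0.1, 0.2]
gripper_width: 0.001
```

```bash
python3 look.py f 180 160 320 320
python3 - <<'E'
from h import *
o,w,s,t=pickle.load(open('f.pkl','rb'))
cv2.imwrite('pics/ft.png',cv2.resize(t['color'][:,:,::-1],(800,600),interpolation=cv2.INTER_CUBIC))
im=s['color'][150:365,180:340,::-1];cv2.imwrite('pics/fs.png',cv2.resize(im,None,fx=2.7,fy=2.7,interpolation=cv2.INTER_CUBIC))
S=pickle.load(open('side0.pkl','rb'));T=pickle.load(open('top0.pkl','rb'))
g=lambda d,r:[(c.round(1).tolist(),int(a)) for c,a,_ in blobs(d,(50,120,60),(75,255,255),r)]
print(g(S,(240,270,290,305)),g(s,(240,270,290,305)))
df=np.abs(cv2.cvtColor(S['color'],7).astype(int)-cv2.cvtColor(s['color'],7));print(df.mean())
E
```

```text
13.6167 [0.4199 0.1614 0.2882] [ 0.1 -0.1  0.2]
[([265.9, 291.6], 134)] [([265.8, 291.5], 127)]
19.606119791666668
```

View pics/fs.png

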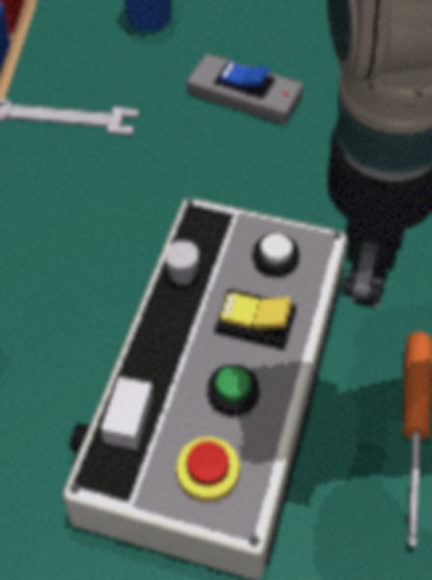

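View pics/ft.png

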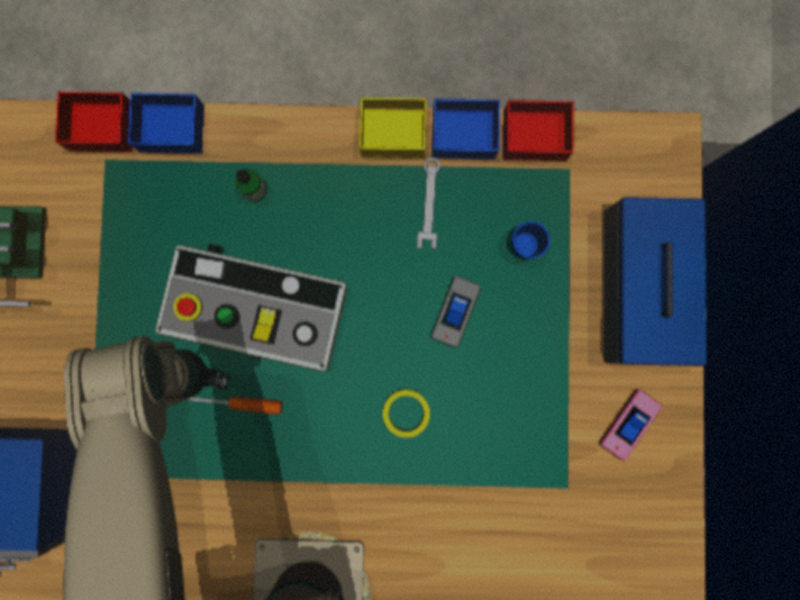

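View pics/fw.png

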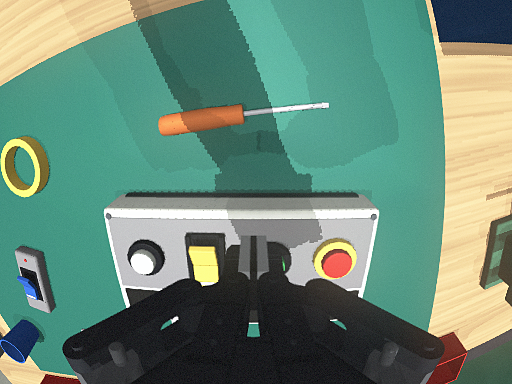

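The striped halves of main (side crop (228,305)) and extractor (230,70) are level. Green is out again, with its centroid unchanged at (265.8,291.5). Nothing else has moved and the arm is clear.

```bash
python3 -c "
from plant import sign_off;print(sign_off())"
```

```text
the job is handed in; nothing more can be done
None
```

I started up the mill in the order asked, using only the shut fingertips, and handed the job in at about 14 s; `sign_off()` reports no verdict.

- **Main switch:** I pressed the yellow switch to its stop at about 8 N. The side view shows its striped half level.
- **Extractor key:** I pressed the blue key on the grey remote to its stop at about 13 N. Its striped half lies level.
- **Start button:** I pressed green to its hard stop at about 20 N and released it. Its image position is back to where it started, so it came out again.

In the last pictures the remote, the tape, cup, spanner, screwdriver, bottle, collet and block all look unmoved. The red and white buttons were never touched, and the arm hangs clear with no contact force.

I judged the switch angles from pictures and contact forces, since no joint reading was available; no check failed or disagreed.

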